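Set the gate pass overhanging the entry ledge

ROBOT

A 6-joint arm with a two-finger parallel gripper is mounted at the origin on the work surface. World frame = base frame: x ahead of the robot, y to its left, z up, the work surface at z = 0. Lengths are in m, angles in rad, forces in N, time in s.
With the tool pointing down it reaches from about 0.35 to 0.975 m from the base axis. Payload 4.9 kg.
Tool frame: the origin (TCP) lies on the centre line of the jaws, within the pads' length; the fingertips stand ctrl.nose_length ahead of it and the grasp point (between the pads) lies 2 mm behind it (ctrl.nose_length is the distance from the TCP to the fingertips, in m); z points along the fingers, y is the direction in which the jaws open and shut (so a half turn about z gives the same grasp; the last joint's range is limited). The gripper opens to 85 mm and grips with 20 to 120 N. Pads are 22 mm wide; open, the fingers measure 114 mm over their backs; the gripper's body (76 mm by 85 mm) begins 54 mm behind the grasp point. The pads swing forward as they close: fully open they stand 13 mm farther back than shut.
Start: joints at [1.171, 0.053, 1.613, -0, 1.476, -0.119], TCP at [0.173, 0.601, 0.248] pointing down, gripper open.
Joint ranges: [-3.01, 3.01], [-1.01, 2.22], [0.06, 2.58], [-1.02, 4.17], [0.09, 2.62], [-3.14, 3.14]. Speed limits (rad/s): [2.57, 2.57, 3.14, 3.14, 3.14, 3.14].

INTERFACE

Orientations are given as a rotation vector (axis times angle).
In Python, from station import sensors, get_image, order, ctrl gives the robot as it stands.
- The arm moves only by the tool move_arm, never from a script. Its argument "increments" is a list of rows, each a list of 5 numbers: the shift along the tool's x, y, z in cm, then the turn about the tool's z in degrees, then the finger opening in cm, from 0 to 8.54. In form: [[dx, dy, dz, twist, gripper], ...]. A call has 1 to 5 rows; each row is the pose to reach, as a shift and turn from the pose commanded when the call began, along the tool's axes at that moment; what a row does not reach only later rows make up. A row lasts 1/8 s, in which the tool goes at most 62.5 mm and 10.7 degrees, less where a joint would pass 70% of its speed; a pose out of reach is approached as far as the arm can. A call with a gripper value outside its range is refused whole. The fingers move at their own pace and stop on an object; "newtons" is the grip in N (left out, the last holds). Time passes only in rows, so rows that repeat a pose let the fingers close. It gives the time, the measured TCP pose, the force and the opening at its end, in the units of the state.
- sensors.get_obs(): the state, without advancing time (a new reading comes with each control period).
- get_image(name): name is "scene" or "top" or "wrist"; returns a dict with "image" (400x640x3 uint8, red, green, blue), "K" (3x3 intrinsics, pixels), "R" (3x3) and "t" (3): a world point X has camera coordinates R X + t. Camera axes: x right, y down, z forward; pixel columns grow to the right and rows downward; lengths in m; the calibration is good to about 2 mm. A picture is of the moment at which its call begins. There is no depth.
- order.finish_job(): hands the job in, once; it reports no verdict.
The state is a dict: "t": time; "q": joint angles; "dq": joint speeds; "effort": joint torques, N m; "tool_pos": TCP position; "tool_rot": TCP orientation; "contact_force": force on the tool from outside, world axes, zero at the start; "wrist_torque": the same for the moment, N m; "opening": finger opening in m.
Only numpy, scipy, OpenCV 4.12 (cv2) and the standard library are available. Lean on these libraries where they do the work, as an engineer would, in place of code of your own. Each camera call takes 0.05 s, during which the arm holds its last target.

TASK

Set the gate pass, the thin flat rectangular sleeve lying on the white ledge, ready to be grabbed on the way out: with the fingertips slide it short end first towards the robot until it sticks out about 3 cm (within half a centimetre or so) over the ledge's front edge, and leave it square to that edge. Keep it flat on the ledge all the time, without picking it up, and leave the coaster, the coin cup, the doorbell button and the turntable as they are.

Things in the scene. Friction and masses are not known exactly. Their poses are not given: they have to be found in the camera images.
- ledge: Fixed white lacquered ledge on the table, 1000 mm wide (y), 360 mm deep (x), flat top at z = 0.08, a 40 mm high upstand along its back. Origin at table height straight below the middle of the front top edge; x points into the niche, away from the robot; y along the front edge; z up. It may stand turned by up to 0.2 rad. Top board 25 mm thick; the plinth below is set back 50 mm.
- ledge_edge (a point): Middle of the ledge's front top edge, at the height of the top; axes as ledge. A point with negative x in this frame lies out over the edge.
- pass_sleeve: Gate pass: loose flat rectangular grey plastic sleeve with a black window on top, 90 mm long (x), 60 mm wide (y), 6 mm thick, 30 to 75 g. Origin at the centre of its underside. At first its x points into the niche within 0.4 rad of the ledge's x, all of it on the ledge, its centre 65 to 115 mm from the front edge. It slides under a light push (under 1 N).
- coaster: Bystander: round coaster of the same grey plastic with a black inlay, 90 mm diameter, 6 mm thick, loose on the ledge beside the pass, left or right. Origin at the centre of its underside.
- coin_cup: Bystander: stainless coin cup with its clip-on lid snapped shut, 70 mm diameter, 68 mm tall, loose, towards one end of the ledge. Origin at the centre of its underside.
- bell_button: Bystander: spare chrome doorbell button, 48 mm flange and a 26 mm push disc, 14 mm tall, loose at the back of the ledge near its middle. Origin at the centre of its underside.
- turntable: Bystander: fixed foot of the white plastic turntable, towards the other end of the ledge. Origin at the centre of its underside. The easily turned platter on it is 200 mm in diameter, its top 18 mm above the ledge; three loops of amber beads and a blue nazar bead are fixed on it, nothing higher than 32 mm above the ledge.
- nazar (a point): Top centre of the blue nazar bead (34 mm diameter, 12 mm high) on the platter, 75 mm from the platter's axis; it moves when the platter is turned.
Not all that is in view belongs to the job. Leave any orange look-alike of the pass_sleeve alone.

How it is judged:
By the outcome, as a careful person would: the job done as asked, in the order asked, and still so for the second after the job is handed in, with the robot touching nothing.
It also fails if it takes over 40 s, if anything falls off the work surface, if the arm or the gripper's body presses on something with over 40 N, if the wrist force passes 120 N, or if a joint passes its speed limit or range.

## Working session

There is one attempt and no reset: what is moved stays moved. The work goes in short steps, Python scripts to look and compute and a tool call to move; the robot and the scene stay as the last step left them, time stands still between calls to the robot, and variables do not carry over. Pictures are saved under pics/ and viewed, and the job is handed in when it is done.

Besides the shell and the picture viewer there is one more tool, called after "Request:" by a JSON object that holds its "method" and its "body", one argument or row to a line. move_arm: Moves the arm, as the interface text tells. Its arguments: {"type":"object","properties":{"increments":{"type":"array"},"newtons":{"type":"number"}},"required":["increments"]}

```bash
mkdir -p pics; ls
python3 - <<'E'
from station import sensors,get_image,order,ctrl
import cv2
o=sensors.get_obs()
for k,v in o.items(): print(k,v)
print(ctrl.nose_length)
for n in ("scene","top","wrist"):
    d=get_image(n); cv2.imwrite(f"pics/a_{n}.png",d["image"][:,:,::-1]); print(n,d["K"].tolist(),d["R"].round(3).tolist(),d["t"].round(3).tolist())
E
```

```text
pics
t 0.0
q [ 1.17100317e+00  5.33177422e-02  1.61431820e+00  2.50458991e-05
  1.47599992e+00 -1.19026712e-01]
dq [-0.00039997 -0.00216329 -0.0010677   0.00062074 -0.00071069  0.00033793]
effort [ 5.25568248e-04 -3.93680584e+01 -3.70179176e+01 -1.37262286e-04
  7.02381876e-03  2.65328794e-05]
tool_pos [0.17295755 0.59996976 0.24707278]
tool_rot [-4.39506554e-01 -3.11014223e+00  3.09149183e-03]
contact_force [-0.25697927  0.03236209  0.00836933]
wrist_torque [-0.00891774 -0.04219062  0.0183113 ]
opening 0.0856620683003285
0.017
scene [[472.35590994051853, 0.0, 314.1843510053786], [0.0, 472.35590994051853, 205.24561641161358], [0.0, 0.0, 1.0]] [[0.794, 0.607, -0.002], [0.442, -0.581, -0.683], [-0.416, 0.541, -0.731]] [-0.458, -0.168, 1.505]
top [[517.1680629834702, 0.0, 317.82812171124186], [0.0, 517.1680629834702, 197.865323537787], [0.0, 0.0, 1.0]] [[0.008, -1.0, 0.012], [-0.982, -0.01, -0.189], [0.189, -0.011, -0.982]] [-0.018, 0.578, 1.223]
wrist [[296.6721176248378, 0.0, 318.25321620992855], [0.0, 296.6721176248378, 199.07610818837603], [0.0, 0.0, 1.0]] [[0.278, 0.961, -0.002], [0.909, -0.262, 0.325], [0.312, -0.092, -0.946]] [-0.623, -0.043, 0.381]
```

View pics/a_top.png

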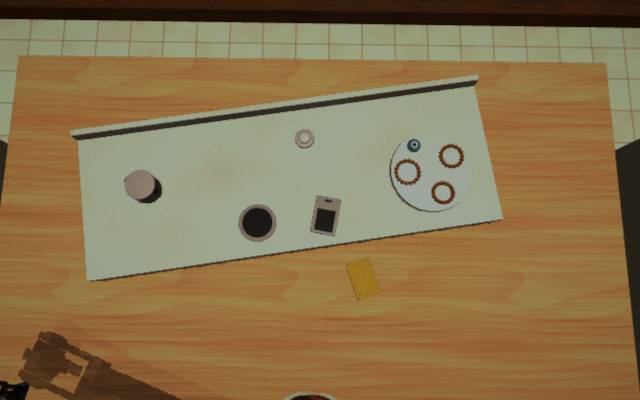

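View pics/a_scene.png

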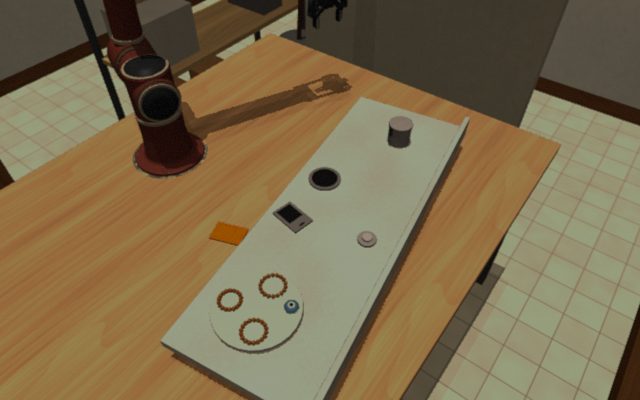

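View pics/a_wrist.png

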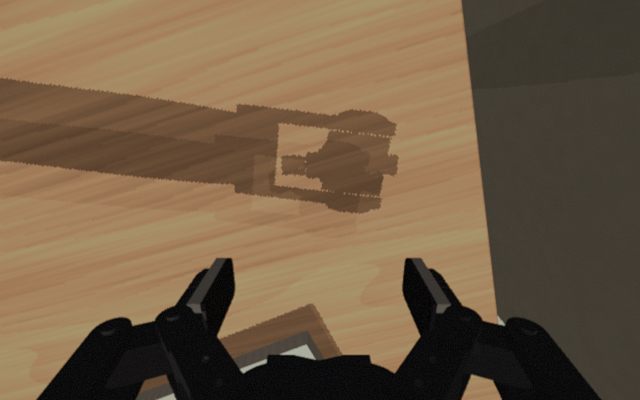

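The top view shows the pass at about (326,215) and the coaster at (257,222). The front edge runs from (88,281) to (502,219), and the orange decoy is at (363,279). Next I'll measure these.

```bash
cat > h.py <<'E'
import numpy as np, cv2
from station import sensors,get_image,order,ctrl
def ray(d,uv,z):
    uv=np.atleast_2d(np.asarray(uv,float)); p=np.c_[uv,np.ones(len(uv))]@np.linalg.inv(d["K"]).T@d["R"]
    c=-d["R"].T@d["t"]; return c+p*((z-c[2])/p[:,2])[:,None]
def proj(d,X):
    X=np.atleast_2d(X); q=(X@d["R"].T+d["t"])@d["K"].T; return q[:,:2]/q[:,2:]
def measure(d, roi, show=None, edge=True):
    im=d["image"]; hsv=cv2.cvtColor(im,cv2.COLOR_RGB2HSV)
    return im,hsv
E
python3 - <<'E'
from h import *
d=get_image("top"); im=d["image"]
c=im[180:260,285:365]
cv2.imwrite("pics/b_crop.png",cv2.resize(c,None,fx=7,fy=7,interpolation=cv2.INTER_NEAREST)[:,:,::-1])
for r in range(190,260,3): print(r,im[r,326].tolist(),im[r,318].tolist(),im[r,290].tolist())
E
```

```text
190 [159, 167, 141] [158, 166, 143] [158, 167, 138]
193 [158, 167, 143] [157, 166, 137] [157, 165, 138]
196 [138, 143, 122] [124, 112, 100] [160, 168, 139]
199 [81, 71, 62] [123, 108, 96] [157, 166, 136]
202 [115, 102, 91] [122, 109, 95] [158, 167, 137]
205 [123, 110, 95] [125, 111, 96] [157, 166, 140]
208 [126, 112, 98] [76, 68, 59] [159, 167, 142]
211 [29, 25, 25] [29, 27, 23] [159, 167, 140]
214 [28, 24, 22] [27, 26, 24] [158, 167, 142]
217 [28, 25, 22] [28, 25, 24] [160, 167, 142]
220 [30, 28, 25] [30, 27, 26] [158, 167, 144]
223 [29, 28, 25] [29, 27, 24] [157, 165, 142]
226 [31, 28, 25] [29, 26, 24] [158, 168, 144]
229 [29, 26, 23] [33, 30, 28] [157, 165, 141]
232 [113, 102, 89] [107, 97, 85] [158, 166, 145]
235 [139, 147, 127] [159, 168, 146] [158, 167, 145]
238 [157, 165, 143] [159, 167, 147] [158, 166, 145]
241 [158, 166, 147] [158, 165, 147] [158, 167, 146]
244 [159, 167, 148] [158, 167, 147] [158, 167, 149]
247 [88, 56, 30] [69, 54, 40] [159, 166, 146]
250 [158, 119, 65] [157, 118, 64] [128, 129, 112]
253 [158, 120, 66] [157, 119, 65] [138, 98, 53]
256 [158, 125, 67] [158, 126, 69] [158, 125, 69]
259 [159, 123, 67] [159, 123, 67] [158, 113, 60]
```

View pics/b_crop.png

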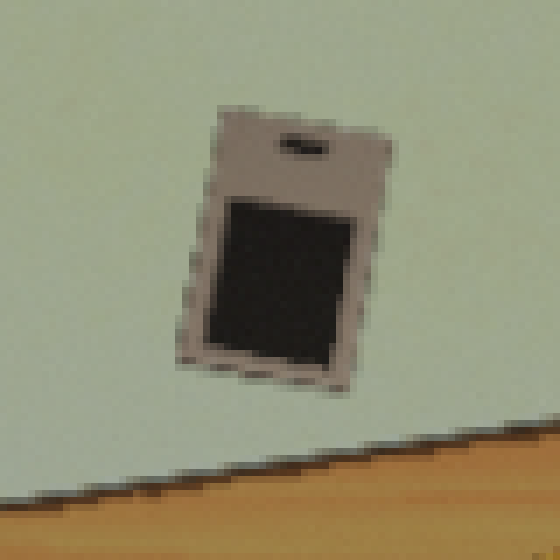

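```bash
cat >> h.py <<'E'
def edge_pts(d,cols,band):
    im=d["image"].astype(float); out=[]
    for c in cols:
        lo,hi=band(c); b=im[int(lo):int(hi),c,2]  # blue: white ~145, wood ~65
        thr=105; i=np.where(b<thr)[0]
        if len(i) and i[0]>0:
            i=i[0]; out.append((c,int(lo)+i-1+(b[i-1]-thr)/(b[i-1]-b[i])))
    return np.array(out)
def fit_edge(d):
    cols=[c for c in range(100,490,3) if not 285<c<350]
    # front line approx (88,281)-(502,219)
    P=edge_pts(d,cols,lambda c:(281-(c-88)*62/414-10,281-(c-88)*62/414+12))
    W=ray(d,P,0.08)[:,:2]
    for _ in range(4):
        m=W.mean(0); u=np.linalg.svd(W-m)[2][0]; n=np.array([-u[1],u[0]]); r=(W-m)@n
        W=W[abs(r)<max(.002,2*r.std())]
    if u[1]<0:u=-u
    n=np.array([u[1],-u[0]])  # into niche (+x)
    return m,u,n,r.std()
def grey(d,roi):
    im=d["image"].astype(int); m=((im[:,:,1]-im[:,:,0])<2)&(im.sum(2)<390)&(im[:,:,0]-im[:,:,2]<45)
    x0,y0,x1,y1=roi; M=np.zeros(m.shape,np.uint8); M[y0:y1,x0:x1]=m[y0:y1,x0:x1]
    return cv2.morphologyEx(M,cv2.MORPH_CLOSE,np.ones((5,5)))
def pass_pose(d,roi,z=.086):
    M=grey(d,roi); cs,_=cv2.findContours(M,0,2); c=max(cs,key=cv2.contourArea)
    W=ray(d,c[:,0],z)[:,:2]
    (ctr,s,a)=cv2.minAreaRect((W*1000).astype(np.float32))
    b=cv2.boxPoints((ctr,s,a))/1000
    return np.array(ctr)/1000,s,b,c
E
python3 - <<'E'
from h import *
d=get_image("top")
m,u,n,s=fit_edge(d); print("edge",m,u,n,"yaw",np.arctan2(n[1],n[0]),s)
# ends
E=ray(d,[(88,281),(502,219)],.08); print(E, np.linalg.norm(E[0]-E[1]))
c,sz,b,cc=pass_pose(d,(295,185,355,240)); print("pass",c,sz)
print("dist",(b-m)@n,(c-m)@n,(c-m)@u)
L=max([b[1]-b[0],b[2]-b[1]],key=np.linalg.norm); L=L*np.sign(L@n); print("yaw",np.arctan2(L[1],L[0]))
print(b)
c2,sz,b2,_=pass_pose(d,(225,195,285,250)); print("coaster",c2,sz,(c2-m)@n,(c2-m)@u)
E
```

```text
edge [0.44622978 0.05284379] [-0.15615394  0.98773273] [0.98773273 0.15615394] yaw 0.15679561866911676 0.000401322937660641
[[ 0.37030801  0.52306705  0.08      ]
 [ 0.52602254 -0.45803358  0.08      ]] 0.9933808191539506
pass [ 0.53067401 -0.03069335] (60.71547317504883, 90.9626235961914)
dist [0.01749717 0.10354723 0.12323016 0.0371801 ] 0.07036368119079317 -0.09569866070747779
yaw -0.17335299781368252
[[ 0.48063812 -0.0527512 ]
 [ 0.57023734 -0.06844097]
 [ 0.5807099  -0.0086355 ]
 [ 0.49111065  0.00705428]]
coaster [0.511401   0.13314354] (89.24994659423828, 88.17559051513672) 0.07691087386008898 0.0691379518884101
```

The measurements check out: pass 60.7×91 mm, ledge about 0.99 m long, coaster 89 mm. I'll straddle the pass's rear short end with both fingertips and push it along an arc that squares it.

```bash
cat >> h.py <<'E'
from scipy.spatial.transform import Rotation as Ro
EM=np.array([0.44622978,0.05284379]); EU=np.array([-0.15615394,0.98773273]); EN=np.array([0.98773273,0.15615394]); EY=0.1568
def plan(P,yaw,z):
    """tool increments (cm,deg) from now to TCP at P, with tool x || -(yaw dir) or + (nearest)"""
    o=sensors.get_obs(); R=Ro.from_rotvec(o["tool_rot"]).as_matrix()
    d=R.T@(np.array([*P,z])-o["tool_pos"])*100
    tx=np.arctan2(R[1,0],R[0,0]); 
    dy=(yaw-tx+np.pi/2)%np.pi-np.pi/2   # world ccw
    return d.round(2), round(-np.degrees(dy),1)
E
python3 - <<'E'
from h import *
o=sensors.get_obs(); print(Ro.from_rotvec(o["tool_rot"]).as_matrix().round(3),o["q"].round(3))
d=get_image("top"); print("bell",[( (ray(d,[(304,139)],.09)[0,:2]-EM)@v) for v in (EN,EU)])
c=np.array([.53067,-.03069]); yaw=-.1734; x=np.array([np.cos(yaw),np.sin(yaw)])
P=c+x*(.0455+.011+.020); print(P,plan(P,yaw,.247), (P-EM)@EN,(P-EM)@EU)
E
```

```text
[[-0.961  0.277 -0.   ]
 [ 0.277  0.961 -0.001]
 [ 0.    -0.001 -1.   ]] [ 1.171  0.053  1.614 -0.     1.476 -0.119]
bell [np.float64(0.26427152712477525), np.float64(-0.07261631633979752)]
[ 0.60602279 -0.04388873] (array([-59.45, -49.9 ,   0.12]), np.float64(-6.2)) 0.1427276272308015 -0.12049817993978214
```

Request:
{"method": "move_arm", "body": {
  "increments": [
    [-4.7,-4,0,-1,6],
    [-9.4,-8,0,-2,3],
    [-14.1,-12,0,-3,3],
    [-19,-16,0,-4,3],
    [-23.8,-20,0,-6.2,3]
  ],
  "newtons": 20
}}

```text
t: 0.92
tool_pos: [0.3468, 0.3413, 0.2485]
tool_rot: [0.268, 3.129, 0.001]
contact_force: [1.5, -0.1, 0.1]
opening: 0.03
```

Run:
```python
from h import *
print(plan([.606,-.0439],-.1734,.247),sensors.get_obs()["tool_pos"])
```

```text
(array([-32.1 , -33.55,   0.15]), np.float64(0.1)) [0.34680205 0.34130713 0.24849863]
```

Request:
{"method": "move_arm", "body": {
  "increments": [
    [-4,-4.2,0,0,3],
    [-8,-8.4,0,0,3],
    [-12,-12.6,0,0,3],
    [-16,-16.8,0,0,3],
    [-20,-21,0,0,3]
  ]
}}

```text
t: 1.55
tool_pos: [0.5078, 0.1, 0.2486]
tool_rot: [0.271, 3.129, 0.001]
contact_force: [0.8, 1.0, -0.0]
opening: 0.0298
```

Run:
```python
from h import *
print(plan([.606,-.0439],-.1734,.200),sensors.get_obs()["tool_pos"])
```

```text
(array([-12.14, -12.49,   4.86]), np.float64(0.0)) [0.50782597 0.09999648 0.24855862]
```

Request:
{"method": "move_arm", "body": {
  "increments": [
    [-4,-4.2,1,0,3],
    [-8,-8.4,2,0,3],
    [-12,-12.3,4,0,3],
    [-12,-12.3,5,0,3],
    [-12,-12.3,5,0,3]
  ]
}}

```text
t: 2.17
tool_pos: [0.6032, -0.0398, 0.1968]
tool_rot: [-0.271, -3.127, -0.001]
contact_force: [0.1, -0.0, -0.0]
opening: 0.0302
```

Run:
```python
from h import *
o=sensors.get_obs()
print(plan([.606,-.0439],-.1734,.105),o["tool_pos"],o["contact_force"])
d=get_image("wrist"); cv2.imwrite("pics/c_wrist.png",d["image"][:,:,::-1])
d=get_image("scene"); cv2.imwrite("pics/c_scene.png",cv2.resize(d["image"][130:310,180:460],None,fx=2.8,fy=2.8)[:,:,::-1])
```

```text
(array([-0.37, -0.36,  9.18]), np.float64(0.0)) [ 0.60323664 -0.03981302  0.19684606] [ 0.08345297 -0.04565736 -0.03358618]
```

View pics/c_wrist.png

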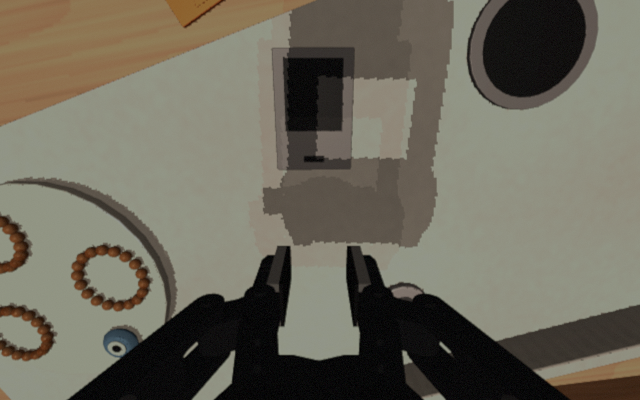

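View pics/c_scene.png

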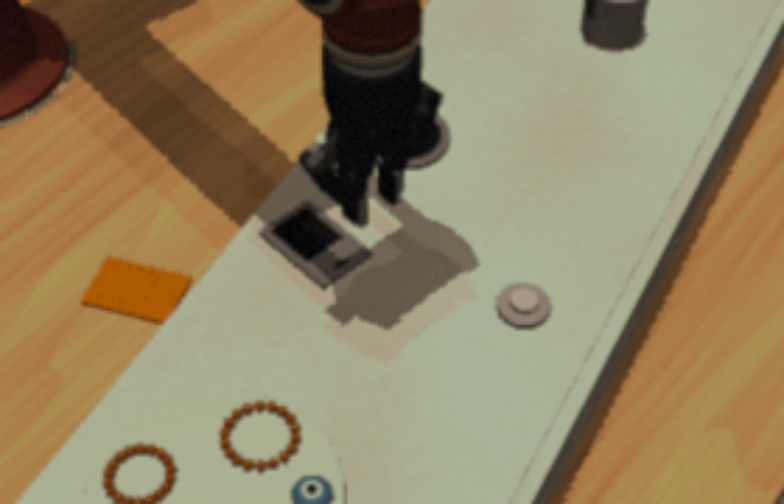

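The wrist view shows the pass parallel to the tool, its rear end centred at about (313,167) with the fingers behind it, so I'll descend.

Request:
{"method": "move_arm", "body": {
  "increments": [
    [-0.4,-0.4,3,0,3],
    [-0.4,-0.4,6,0,3],
    [-0.4,-0.4,8,0,3],
    [-0.4,-0.4,8,0,3],
    [-0.4,-0.4,8,0,3]
  ]
}}

```text
t: 2.9
tool_pos: [0.6082, -0.0445, 0.1199]
tool_rot: [0.27, 3.128, -0.0]
contact_force: [0.4, 0.1, 1.0]
opening: 0.0298
```

Run:
```python
from h import *
o=sensors.get_obs()
print(plan([.606,-.0439],-.1734,.099),o["tool_pos"],o["contact_force"])
for n in ("wrist","scene"):
  d=get_image(n); 
  T=o["tool_pos"]; R=Ro.from_rotvec(o["tool_rot"]).as_matrix()
  for s in(-1,1): print(n,s,proj(d,T+R@np.array([0,s*.02,.017])).round(1))
  im=d["image"] if n=="wrist" else cv2.resize(d["image"][130:310,180:460],None,fx=2.8,fy=2.8)
  cv2.imwrite(f"pics/d_{n}.png",im[:,:,::-1])
```

```text
(array([0.23, 0.02, 2.09]), np.float64(0.1)) [ 0.60819302 -0.04445962  0.11992002] [0.42410993 0.05579949 0.95002616]
wrist -1 [[283.4 258.5]]
wrist 1 [[356.6 258.5]]
scene -1 [[307.3 232.8]]
scene 1 [[319.3 224.3]]
```

View pics/d_wrist.png

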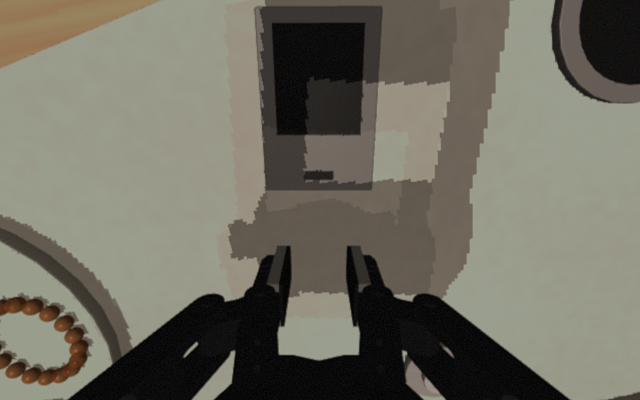

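View pics/d_scene.png

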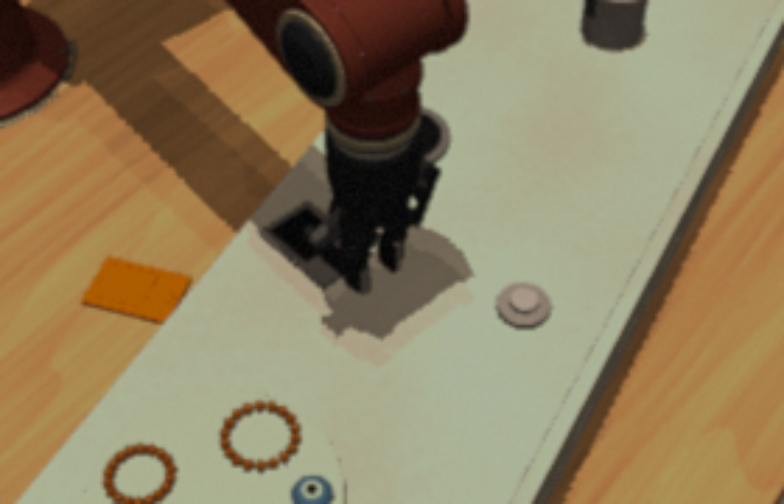

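Request:
{"method": "move_arm", "body": {
  "increments": [
    [0.2,0,0.6,0,3],
    [0.2,0,1.2,0,3],
    [0.2,0,1.7,0,3],
    [0.2,0,1.7,0,3],
    [0.2,0,1.7,0,3]
  ]
}}

```text
t: 3.62
tool_pos: [0.6054, -0.0443, 0.1013]
tool_rot: [-0.271, -3.13, 0.0]
contact_force: [0.5, 0.1, 0.5]
opening: 0.03
```

Request:
{"method": "move_arm", "body": {
  "increments": [
    [0,0,0.1,0,3],
    [0,0,0.2,0,3],
    [0,0,0.3,0,3],
    [0,0,0.3,0,3]
  ]
}}

```text
t: 4.12
tool_pos: [0.6053, -0.0443, 0.0982]
tool_rot: [-0.271, -3.13, -0.0]
contact_force: [-0.1, 0.4, -0.0]
opening: 0.0301
```

Request:
{"method": "move_arm", "body": {
  "increments": [
    [0,0,0.1,0,3],
    [0,0,0.1,0,3]
  ]
}}

```text
t: 4.38
tool_pos: [0.6053, -0.0443, 0.0972]
tool_rot: [-0.271, -3.13, -0.0]
contact_force: [-0.0, 0.7, 0.2]
opening: 0.0299
```

```bash
cat >> h.py <<'E'
C0=np.array([.53067,-.03069]); Y0=-.1734; OFF=.045+.011
def traj(s):
    # car-like path: pass centre after arc length s (neg = before contact)
    c=C0.copy(); y=Y0
    if s<0: c=c-np.array([np.cos(y),np.sin(y)])*s
    else:
        N=400; ds=s/N; A=.046; k=(EY-Y0)/A
        for i in range(N):
            if i*ds<A: y+=k*ds
            c=c-np.array([np.cos(y),np.sin(y)])*ds
    x=np.array([np.cos(y),np.sin(y)])
    return c,y,c+x*OFF
E
python3 - <<'E'
from h import *
o=sensors.get_obs();print(o["tool_pos"]); x=np.array([np.cos(Y0),np.sin(Y0)]);v=o["tool_pos"][:2]-C0
print("gap",v@x-OFF,"lat",v@np.array([-x[1],x[0]]))
for s in np.arange(0,.0601,.004):
    c,y,P=traj(s); print(round(s,3),((c-EM)@EN).round(4),((c-EM)@EU).round(4),round(y,3),plan(P,y,.098))
E
```

```text
[ 0.60533594 -0.0442814   0.09722245]
gap 0.019891191405391903 lat -0.0005052891081179295
0.0 0.0704 -0.0957 -0.173 (array([ 1.99,  0.05, -0.08]), np.float64(0.0))
0.004 0.0666 -0.0945 -0.145 (array([ 2.39,  0.21, -0.08]), np.float64(-1.6))
0.008 0.0627 -0.0933 -0.116 (array([ 2.8 ,  0.35, -0.08]), np.float64(-3.2))
0.012 0.0589 -0.0923 -0.087 (array([ 3.21,  0.48, -0.08]), np.float64(-4.9))
0.016 0.055 -0.0914 -0.059 (array([ 3.62,  0.6 , -0.08]), np.float64(-6.5))
0.02 0.051 -0.0906 -0.03 (array([ 4.04,  0.71, -0.08]), np.float64(-8.2))
0.024 0.0471 -0.0899 -0.001 (array([ 4.46,  0.81, -0.08]), np.float64(-9.8))
0.028 0.0431 -0.0893 0.028 (array([ 4.88,  0.89, -0.08]), np.float64(-11.5))
0.032 0.0392 -0.0889 0.056 (array([ 5.31,  0.96, -0.08]), np.float64(-13.1))
0.036 0.0352 -0.0885 0.085 (array([ 5.73,  1.02, -0.08]), np.float64(-14.8))
0.04 0.0312 -0.0883 0.114 (array([ 6.16,  1.07, -0.08]), np.float64(-16.4))
0.044 0.0272 -0.0882 0.142 (array([ 6.59,  1.1 , -0.08]), np.float64(-18.1))
0.048 0.0232 -0.0882 0.157 (array([ 7.  ,  1.06, -0.08]), np.float64(-18.9))
0.052 0.0192 -0.0882 0.157 (array([ 7.38,  0.92, -0.08]), np.float64(-18.9))
0.056 0.0152 -0.0882 0.157 (array([ 7.75,  0.8 , -0.08]), np.float64(-18.9))
0.06 0.0112 -0.0882 0.157 (array([ 8.13,  0.67, -0.08]), np.float64(-18.9))
```

Request:
{"method": "move_arm", "body": {
  "increments": [
    [0.4,0,-0.1,0,3],
    [0.9,0,-0.1,0,3],
    [1.4,0,-0.1,0,3],
    [1.7,0,-0.1,0,3],
    [1.7,0,-0.1,0,3]
  ]
}}

```text
t: 5.0
tool_pos: [0.5884, -0.0413, 0.0983]
tool_rot: [0.271, 3.13, 0.0]
contact_force: [0.2, -0.0, 0.0]
opening: 0.0302
```

Run:
```python
from h import *
o=sensors.get_obs(); print(o["tool_pos"])
d=get_image("wrist"); cv2.imwrite("pics/e_wrist.png",d["image"][:,:,::-1])
```

```text
[ 0.58838096 -0.0413108   0.09832739]
```

View pics/e_wrist.png

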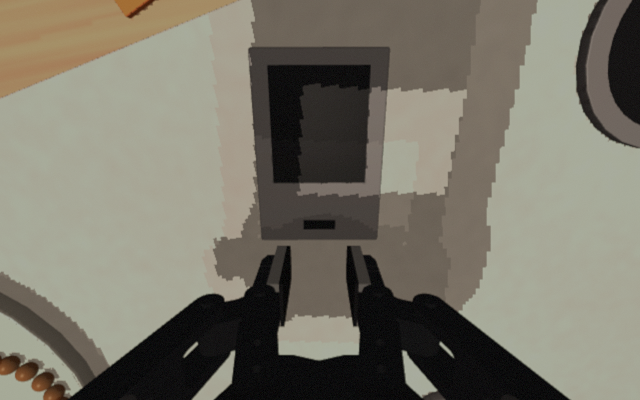

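The wrist view shows both fingertips just behind the rear edge (row 239, columns 261–378) with a gap of about 3 mm. I'll start the arc.

Request:
{"method": "move_arm", "body": {
  "increments": [
    [0.3,0.05,0,0,3],
    [0.5,0.13,0,-0.8,3],
    [0.7,0.21,0,-1.6,3],
    [0.9,0.28,0,-2.4,3],
    [1.1,0.35,0,-3.2,3]
  ]
}}

```text
t: 5.68
tool_pos: [0.5783, -0.036, 0.0984]
tool_rot: [0.182, 3.136, -0.0]
contact_force: [0.0, -0.8, -0.1]
opening: 0.03
```

Run:
```python
from h import *
o=sensors.get_obs(); print(o["tool_pos"],o["contact_force"])
for s in np.arange(.008,.0601,.004):
    c,y,P=traj(s); print(round(s,3),plan(P,y,.098))
d=get_image("wrist"); cv2.imwrite("pics/f_wrist.png",d["image"][:,:,::-1])
```

```text
[ 0.57832751 -0.03597582  0.09836823] [ 0.00371458 -0.83779135 -0.0707488 ]
0.008 (array([-0.01, -0.  ,  0.04]), np.float64(0.0))
0.012 (array([0.4 , 0.15, 0.04]), np.float64(-1.6))
0.016 (array([0.8 , 0.29, 0.04]), np.float64(-3.3))
0.02 (array([1.21, 0.43, 0.04]), np.float64(-4.9))
0.024 (array([1.63, 0.55, 0.04]), np.float64(-6.6))
0.028 (array([2.05, 0.65, 0.04]), np.float64(-8.2))
0.032 (array([2.47, 0.75, 0.04]), np.float64(-9.9))
0.036 (array([2.89, 0.83, 0.04]), np.float64(-11.5))
0.04 (array([3.31, 0.9 , 0.04]), np.float64(-13.2))
0.044 (array([3.74, 0.96, 0.04]), np.float64(-14.8))
0.048 (array([4.15, 0.94, 0.04]), np.float64(-15.7))
0.052 (array([4.53, 0.83, 0.04]), np.float64(-15.6))
0.056 (array([4.92, 0.72, 0.04]), np.float64(-15.6))
0.06 (array([5.3 , 0.61, 0.04]), np.float64(-15.6))
```

View pics/f_wrist.png

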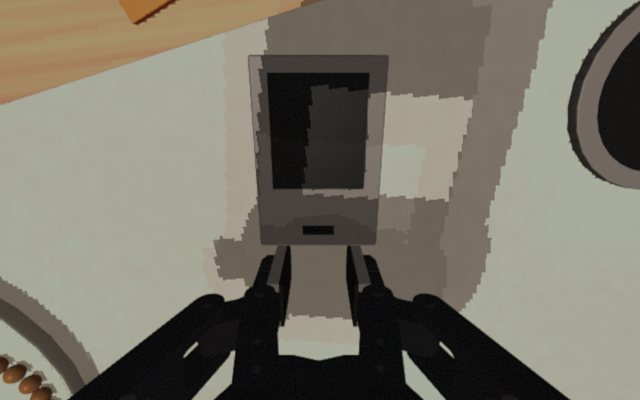

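The pass stays flush and square with the fingers, so the push is tracking. Continuing.

Request:
{"method": "move_arm", "body": {
  "increments": [
    [0.4,0.15,0,-1.6,3],
    [0.8,0.29,0,-3.3,3],
    [1.21,0.43,0,-4.9,3],
    [1.63,0.55,0,-6.6,3],
    [2.05,0.65,0,-8.2,3]
  ]
}}

```text
t: 6.35
tool_pos: [0.5585, -0.0271, 0.0984]
tool_rot: [-0.044, 3.141, 0.0]
contact_force: [0.8, -0.4, 0.5]
opening: 0.0297
```

Run:
```python
from h import *
o=sensors.get_obs(); print(o["tool_pos"],o["contact_force"])
for s in np.arange(.028,.0601,.004):
    c,y,P=traj(s); print(round(s,3),plan(P,y,.098))
d=get_image("wrist"); cv2.imwrite("pics/g_wrist.png",d["image"][:,:,::-1])
```

```text
[ 0.55853573 -0.02707668  0.09837406] [ 0.84328605 -0.4164557   0.53301397]
0.028 (array([-0.02, -0.  ,  0.04]), np.float64(0.0))
0.032 (array([0.38, 0.15, 0.04]), np.float64(-1.6))
0.036 (array([0.79, 0.29, 0.04]), np.float64(-3.2))
0.04 (array([1.2 , 0.43, 0.04]), np.float64(-4.9))
0.044 (array([1.61, 0.55, 0.04]), np.float64(-6.5))
0.048 (array([2.02, 0.58, 0.04]), np.float64(-7.4))
0.052 (array([2.41, 0.52, 0.04]), np.float64(-7.4))
0.056 (array([2.81, 0.47, 0.04]), np.float64(-7.4))
0.06 (array([3.21, 0.42, 0.04]), np.float64(-7.4))
```

View pics/g_wrist.png

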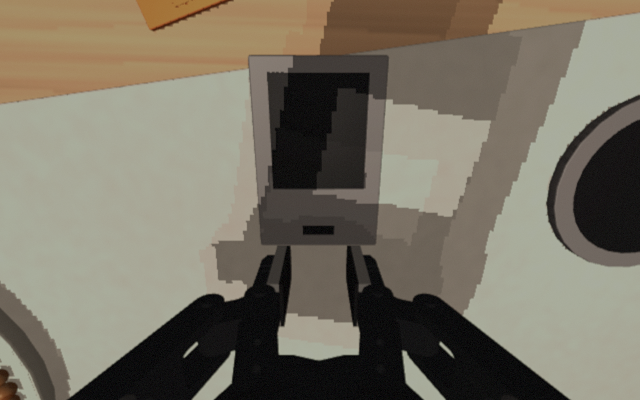

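Request:
{"method": "move_arm", "body": {
  "increments": [
    [0.38,0.15,0,-1.6,3],
    [0.79,0.29,0,-3.2,3],
    [1.2,0.43,0,-4.9,3],
    [1.61,0.55,0,-6.5,3],
    [2.02,0.58,0,-7.4,3]
  ]
}}

```text
t: 7.02
tool_pos: [0.5381, -0.0219, 0.0983]
tool_rot: [0.246, -3.132, -0.0]
contact_force: [-0.0, 0.0, -0.0]
opening: 0.0302
```

Run:
```python
from h import *
o=sensors.get_obs(); print(o["tool_pos"],o["contact_force"])
for s in np.arange(.048,.0601,.004):
    c,y,P=traj(s); print(round(s,3),plan(P,y,.098))
d=get_image("wrist"); cv2.imwrite("pics/h_wrist.png",d["image"][:,:,::-1])
d=get_image("top"); cv2.imwrite("pics/h_top.png",cv2.resize(d["image"][150:290,230:410],None,fx=4,fy=4)[:,:,::-1])
```

```text
[ 0.53812059 -0.02185236  0.09826321] [-0.01447204  0.00378878 -0.01854968]
0.048 (array([-0.01, -0.  ,  0.03]), np.float64(-0.0))
0.052 (array([ 0.39, -0.01,  0.03]), np.float64(-0.0))
0.056 (array([ 0.79, -0.  ,  0.03]), np.float64(-0.0))
0.06 (array([ 1.19, -0.  ,  0.03]), np.float64(-0.0))
```

View pics/h_wrist.png

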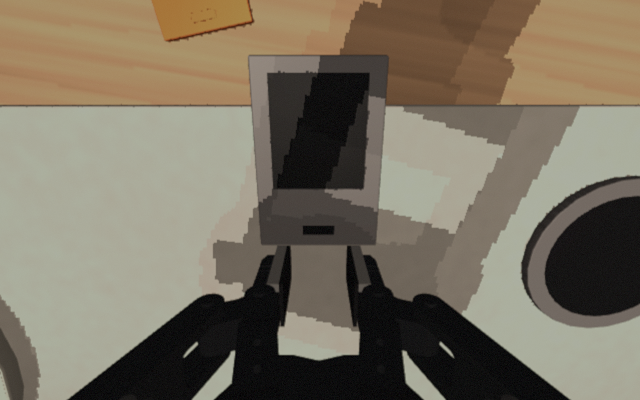

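View pics/h_top.png

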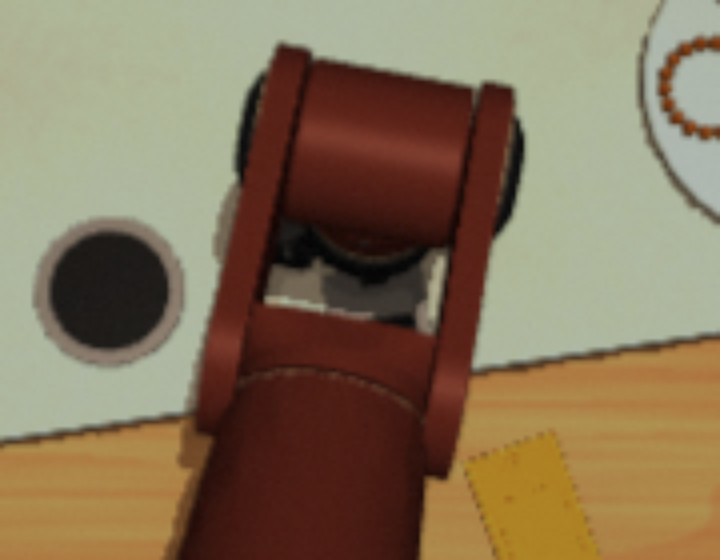

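In the wrist view the ledge edge is level at row 105 and the pass is square to it (front at row 55, rear at row 244). I'll measure the overhang from this view.

```bash
cat >> h.py <<'E'
def wrist_over(d):
    im=d["image"].astype(float)
    # ledge edge: columns either side, blue channel rising wood->white
    def up(cols,r0,r1,thr):
        o=[]
        for c in cols:
            b=im[r0:r1,c,2]; i=np.where(b>thr)[0]
            if len(i) and i[0]>0: i=i[0]; o.append((c,r0+i-1+(thr-b[i-1])/(b[i]-b[i-1])))
        return np.array(o)
    return up
E
python3 - <<'E'
from h import *
d=get_image("wrist"); im=d["image"]
for c in (100,200,300): print(c,[ (r,*im[r,c].tolist()) for r in (list(range(50,62,1)) if c==300 else range(98,112))])
f=ray(d,[(249.5,55),(387.5,55)],.086); r=ray(d,[(261,244),(377,244)],.086)
e=ray(d,[(20,105.5),(200,105.5),(420,105.5),(600,105.5)],.08)
m=e[:,:2].mean(0);t=e[-1]-e[0]; print("edge ang",np.arctan2(-t[0],t[1]) , "vs",EY)
print(np.linalg.norm(f[0]-f[1]),np.linalg.norm(r[0]-r[1]),np.linalg.norm(f.mean(0)-r.mean(0)))
for p in f: print("front over by wrist edge",(p[:2]-m)@EN, "by top edge",(p[:2]-EM)@EN)
for p in r: print("rear",(p[:2]-m)@EN,(p[:2]-EM)@EN)
E
```

```text
100 [(98, 168, 140, 101), (99, 168, 140, 101), (100, 167, 139, 100), (101, 168, 141, 101), (102, 168, 140, 101), (103, 168, 141, 100), (104, 169, 141, 101), (105, 144, 120, 88), (106, 114, 104, 92), (107, 152, 143, 128), (108, 170, 168, 151), (109, 171, 174, 157), (110, 171, 173, 156), (111, 170, 172, 156)]
200 [(98, 168, 132, 95), (99, 167, 131, 95), (100, 168, 132, 96), (101, 167, 131, 96), (102, 168, 134, 97), (103, 168, 133, 95), (104, 160, 127, 92), (105, 128, 104, 80), (106, 122, 111, 99), (107, 160, 152, 136), (108, 171, 168, 152), (109, 171, 173, 157), (110, 171, 173, 157), (111, 170, 173, 156)]
300 [(50, 168, 139, 100), (51, 168, 139, 100), (52, 169, 138, 100), (53, 158, 126, 90), (54, 122, 98, 75), (55, 101, 93, 86), (56, 129, 118, 111), (57, 133, 122, 115), (58, 134, 123, 115), (59, 134, 124, 115), (60, 134, 123, 114), (61, 133, 123, 115)]
edge ang 0.1555024781740678 vs 0.1568
0.05810058479289216 0.06012497677961817 0.08876865151068404
front over by wrist edge -0.020470039500666018 by top edge -0.021585057968045145
front over by wrist edge -0.020394611209733793 by top edge -0.02150962967711292
rear 0.06829780903283064 0.06718279056545153
rear 0.06837452413952176 0.06725950567214263
```

Overhang now measures about 21–22.5 mm, so it needs another 8 mm straight.

Request:
{"method": "move_arm", "body": {
  "increments": [
    [0.2,0,0,0,3],
    [0.4,0,0,0,3],
    [0.6,0,0,0,3],
    [0.82,0,0,0,3],
    [0.82,0,0,0,3]
  ]
}}

```text
t: 7.8
tool_pos: [0.5301, -0.0232, 0.0983]
tool_rot: [0.244, -3.132, 0.0]
contact_force: [0.1, -0.8, -0.2]
opening: 0.03
```

Request:
{"method": "move_arm", "body": {
  "increments": [
    [-0.5,0,0,0,3],
    [-1.5,0,0,0,3],
    [-2.5,0,-1,0,3],
    [-2.5,0,-4,0,3],
    [-2.5,0,-8,0,3]
  ]
}}

```text
t: 8.43
tool_pos: [0.5551, -0.0191, 0.1787]
tool_rot: [0.244, -3.13, -0.001]
contact_force: [0.6, -0.1, 1.0]
opening: 0.0305
```

Run:
```python
from h import *
o=sensors.get_obs(); print(o["tool_pos"],o["contact_force"])
d=get_image("wrist"); cv2.imwrite("pics/i_wrist.png",d["image"][:,:,::-1])
```

```text
[ 0.55511564 -0.01909342  0.17871313] [ 0.61182215 -0.13624098  0.95790097]
```

View pics/i_wrist.png

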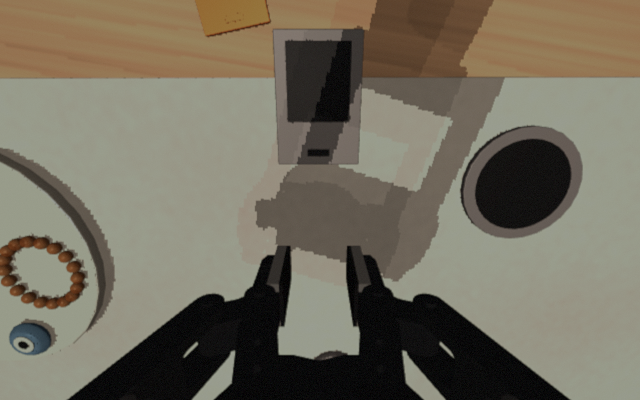

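The pass hangs over the edge and looks square. I'll clear the arm to the left and measure from the top camera.

Request:
{"method": "move_arm", "body": {
  "increments": [
    [0,0,-5,0,3],
    [0,5,-8,0,3],
    [0,11,-8,0,3],
    [0,17,-8,0,3],
    [0,23,-8,0,3]
  ]
}}

```text
t: 9.1
tool_pos: [0.5197, 0.21, 0.2596]
tool_rot: [-0.244, 3.13, 0.001]
contact_force: [1.0, 0.4, 0.0]
opening: 0.0299
```

Request:
{"method": "move_arm", "body": {
  "increments": [
    [1,6,0,0,3],
    [2,12,0,0,3],
    [2,18,0,0,3],
    [2,18,0,0,3],
    [2,18,0,0,3]
  ]
}}

```text
t: 9.72
tool_pos: [0.472, 0.3829, 0.2586]
tool_rot: [-0.245, 3.132, -0.0]
contact_force: [-0.4, -1.0, 0.6]
opening: 0.03
```

Run:
```python
from h import *
o=sensors.get_obs(); print(o["tool_pos"],o["contact_force"])
d=get_image("top"); im=d["image"]; cv2.imwrite("pics/j_top.png",im[:,:,::-1])
cv2.imwrite("pics/j_crop.png",cv2.resize(im[190:270,285:365],None,fx=7,fy=7,interpolation=cv2.INTER_NEAREST)[:,:,::-1])
c,sz,b,_=pass_pose(d,(295,190,355,275)); print("pass",c,sz,(b-EM)@EN,(c-EM)@EN,(c-EM)@EU)
L=max([b[1]-b[0],b[2]-b[1]],key=np.linalg.norm); L=L*np.sign(L@EN); print("yaw rel",np.arctan2(L[1],L[0])-EY)
c2,sz,_,_=pass_pose(d,(225,195,285,250)); print("coaster",c2,sz)
d=get_image("scene"); cv2.imwrite("pics/j_scene.png",d["image"][:,:,::-1])
```

```text
[0.4720465  0.38291181 0.25861681] [-0.44777922 -0.99189757  0.58260603]
pass [ 0.47473834 -0.03284465] (88.9896011352539, 119.7729263305664) [-0.02946419 -0.02996814  0.05902072  0.05952465] 0.014778252493902945 -0.08908900136046399
yaw rel 1.5665843429180586
coaster [0.51019736 0.13303079] (86.66558837890625, 88.28106689453125)
```

View pics/j_top.png

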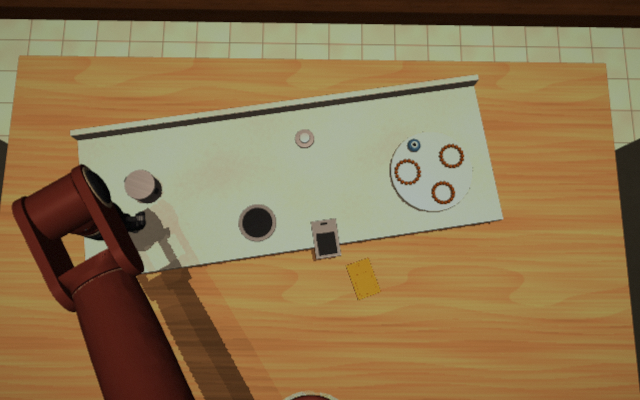

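View pics/j_crop.png

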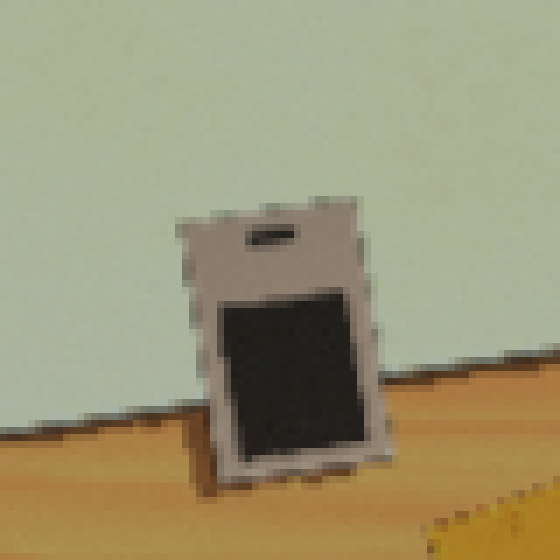

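View pics/j_scene.png

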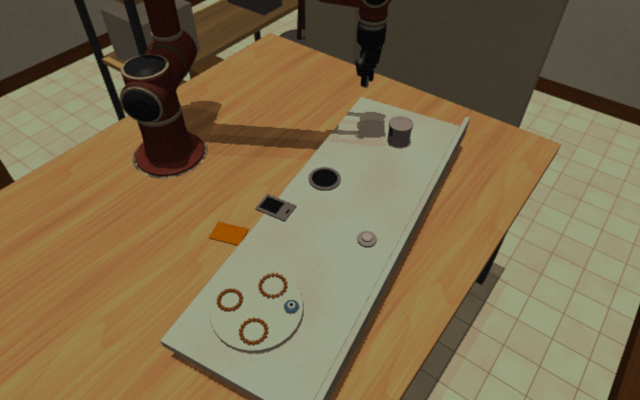

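Top view: the front of the pass is 29.5–30 mm past the edge and the rear sits at 59–59.5 mm. The yaw error is about 0.004 rad, and everything else is where it was. I'm handing the job in.

Run:
```python
from station import order
print(order.finish_job())
```

```text
the job is handed in; nothing more can be done
None
```

I slid the gate pass short end first towards the robot until it stuck out about 3 cm over the ledge's front edge, and left it square to that edge. I pushed its rear short end with both fingertips along a gentle arc, then straight. It stayed flat on the ledge and was never gripped. I handed the job in at about 9.8 s of the 40 s, with the arm clear and touching nothing.

**Overhang and squareness:** in the last top-camera check, the front end is 29.5–30 mm past the edge and the rear end is 59–59.5 mm behind it. The pass is within about 0.3° of square.

**Checks that disagreed:**
- In that last check my outline also picked up some of the dark ledge-edge line. It gave a false 120 mm width, so only the front and rear positions and the angle count.
- The wrist view just before the final 8 mm push put the overhang at 20.5–22.8 mm, against the 22 mm planned. That is within the 2 mm calibration.

**Other objects:** the coaster's measured centre differs by about 1 mm from the start, which I put down to image noise because it was never near the gripper. The cup, button, turntable and the orange look-alike appear unmoved in the images; I did not re-measure them. The wrist force showed only about 1 N of noise at every reading.

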